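# Zero the field meter and hold its probe in the bore of a ring magnet

### The arm

A 6-joint arm with a two-finger parallel gripper is mounted at the origin on the work surface. World frame = base frame: x ahead of the robot, y to its left, z up, the work surface at z = 0. Lengths are in mm, angles in rad, forces in N, time in s.
With the tool pointing down it reaches from about 350 to 975 mm from the base axis. Payload 4.9 kg.
Tool frame: the origin (TCP) lies between the finger pads; the fingertips stand 25 mm ahead of it and the grasp point (between the pads) lies 6 mm ahead of it (r.tips_ahead is the distance from the TCP to the fingertips, in mm); x points along the fingers, z is the direction in which the jaws open and shut, and the axes are right-handed (so a half turn about x gives the same grasp; the last joint's range is limited). The gripper opens to 85 mm and grips with 20 to 120 N. Pads are 22 mm wide; open, the fingers measure 114 mm over their backs; the gripper's body (76 mm by 85 mm) begins 54 mm behind the grasp point. The pads swing forward as they close: fully open they stand 13 mm farther back than shut.
Start: joints at [1.104, 0.053, 1.613, -0, 1.476, -0.119], TCP at [213.008, 587.562, 256.304] pointing down, gripper open.
Joint ranges: [-3.01, 3.01], [-1.01, 2.22], [0.06, 2.58], [-1.02, 4.17], [0.09, 2.62], [-3.14, 3.14]. Speed limits (rad/s): [2.57, 2.57, 3.14, 3.14, 3.14, 3.14].

### API

Orientations are given as a unit quaternion [x, y, z, w].
In Python, from station import r, grab_frame, job gives the robot as it stands. Calls block until the motion is done:
- r.movep(position, orientation): joint-space move of the TCP to a pose.
- r.move_linear(position, rot=None, feed=150): straight line of the TCP; rot=None keeps the orientation; feed is the mean speed in mm/s.
- r.set_joints(angles): joint-space move.
- r.ungrasp() and r.clamp(f_grip=None): open the fingers fully, or close them until they stop; f_grip is the grip in N (None keeps the last).
- r.hold(seconds).
- r.ik(position, orientation): joint angles nearest the present ones, or None.
- r.observe(): the state.
- grab_frame(name): name is "scene" or "top"; returns a dict with "color" (420x560x3 uint8, red, green, blue), "fx", "fy", "cx", "cy" (pixels), "R" (3x3) and "t" (3): a world point X has camera coordinates R X + t. Camera axes: x right, y down, z forward; pixel columns grow to the right and rows downward; lengths in mm; the calibration is good to about 2 mm. A picture is of the moment at which its call begins. There is no depth.
A pose or a line that the arm cannot do raises r.IKError and nothing moves.
- job.close_job(): hands the job in, once; it reports no verdict.
The state is a dict: "clock": time; "joint_pos": joint angles; "qvel": joint speeds; "effort": joint torques, N m; "position": TCP position; "orientation": TCP orientation; "ft_force": force on the tool from outside, world axes, zero at the start; "moment": the same for the moment, N m; "width": finger opening in mm.
Only numpy, scipy, OpenCV 4.12 (cv2) and the standard library are available. Lean on these libraries where they do the work, as an engineer would, in place of code of your own. Each camera call takes 0.05 s, during which the arm holds its last target. There are 200 camera calls.

### The job

While the cordless field probe still stands in its zero chamber, press the meter's round zero button fully down and release it. Then lift the probe out and lower its stem into the bore of the ring magnet without ever touching the magnet with it. Finish while still holding it there for the reading: steady, upright and centred in the bore, with the tip half way down the 60 mm cylinder; leave everything else on the breadboard alone.

Things in the scene. Friction and masses are not known exactly. Their poses are not given: they have to be found in the camera images.
- magnet: Ring magnet: upright aluminium cylinder 80 mm in diameter, 60 mm tall, with black end bands, on a 100 x 100 x 10 mm aluminium foot plate, screwed to the breadboard. One round bore, 24 mm in diameter, runs straight down through it. Origin: centre of the foot plate's underside, on the bore axis; z up. The black breadboard that carries everything has its top at world z = 0.012 m.
- bore_mouth (a point): Centre of the bore's upper mouth, in the magnet's flat top face, 70 mm above the magnet's underside. Same axes as the magnet.
- bore_middle (a point): The point to be measured: on the bore axis, half way down the 60 mm cylinder, 30 mm straight below bore_mouth (40 mm above the magnet's underside). The bore goes on 40 mm below it, down to the breadboard.
- chamber: Zero chamber: upright steel tube, 40 mm outside diameter (43 at its bands), bore 16 mm, on a 70 x 70 x 8 mm aluminium foot plate, screwed to the breadboard. Origin: centre of the foot plate's underside; z up. The probe's stem stands in it at the start, the tip 13 mm above the underside.
- chamber_mouth (a point): Centre of the tube's open top, 93 mm above the chamber's underside.
- probe: Cordless field probe, about 90 g, loose. Origin: lower tip of its stem (the sensor); z axis up along the stem. Aluminium stem 8 mm thick from z = 0 to 80 mm; black collar 32 mm across to 86 mm; grey flat-sided handle from there to 166 mm, 20 mm thick along x, 30 mm wide along y. At the start it stands upright, collar on the chamber's mouth, stem inside with 4 mm play: lift over 80 mm to free it.
- probe_grip (a point): Middle of the probe's handle, on its axis, 131 mm above the tip: a good place to hold it. Same axes as the probe.
- meter: Hand-held field meter, fixed, lying on its back: grey slab 190 mm long (its x), 106 mm wide with its dark rubber ends, 39 mm tall, display on the half away from the robot. Origin: centre of its underside; x runs from the button end to the display end.
- zero_button (a joint): Travel of the meter's zero button in m: 0 released, 0.005 fully down. A spring pushes it back; it takes about 1.5 N to start it moving and 5 N to hold it fully down, and it returns by itself.
- zero_button_top (a point): Centre of the top of the zero button: round white cap, 18 mm in diameter, in a 34 mm black bezel near the robot's end of the meter's upper face, 42 mm from the meter's centre. It presses straight down. Released, its top stands 9 mm above the bezel and 51 mm above the meter's underside; the point moves with it.
- lens_mount: Bystander: lens in a dark grey ring mount on an aluminium post with a dark grey 50 x 75 mm foot plate, 95 mm tall. Loose; leave it alone. Origin: centre of its underside.
- mirror_mount: Bystander: dark grey square mirror mount on an aluminium post with a dark grey 50 x 75 mm foot plate, 97 mm tall. Loose; leave it alone. Origin: centre of its underside.
- petri_dishes: Bystander: stack of three clear dishes, 61 mm across, 43 mm tall. Loose; leave it alone. Origin: centre of its underside.
- hex_driver: Bystander: driver with a red handle, 170 mm long, lying down. Loose; leave it alone. Origin: centre of its underside.
- clamp_fork: Bystander: small flat aluminium clamping fork, about 86 x 41 mm, 15 mm tall at its screw head. Loose; leave it alone. Origin: centre of its underside.
- lens_box: Bystander: closed yellow plastic box, 55 x 55 x 28 mm. Loose; leave it alone. Origin: centre of its underside.
- bottle: Bystander: white plastic bottle, 56 mm across, 130 mm tall. Loose; leave it alone. Origin: centre of its underside.
Mind the look-alikes: they are no part of the job. Of the things like the probe, leave any that is green; of the rest the larger one is meant.

How it is judged:
By the outcome, as a careful person would: the job done as asked, in the order asked, and still so for the second after the job is handed in, while the arm keeps its last pose, push and grip.
It also fails if it takes over 59 s, if anything falls off the work surface, if the arm or the gripper's body presses on something with over 40 N, if the wrist force passes 120 N, or if a joint passes its speed limit or range.

## Working session

There is one attempt and no reset: what is moved stays moved. The work goes in short steps, each a Python script; the robot and the scene stay as the last script left them, time stands still between calls to the robot, and variables do not carry over. Pictures are saved under pics/ and viewed, about 8 in all and at most 12, crops included, and the job is handed in when it is done.

```bash
mkdir -p pics; ls; cat > h.py <<'E'
import numpy as np, cv2
from station import r, grab_frame, job
def snap(cam,name,crop=None,scale=1):
    f=grab_frame(cam); im=f["color"][:,:,::-1]
    np.savez('pics/'+name+'.npz',**{k:f[k] for k in("fx","fy","cx","cy","R","t","color")})
    if crop: x0,y0,x1,y1=crop; im=im[y0:y1,x0:x1]
    im=cv2.resize(im,None,fx=scale,fy=scale,interpolation=cv2.INTER_CUBIC)
    cv2.imwrite('pics/'+name+'.png',im); return f
def proj(f,X):
    c=np.asarray(f["R"])@np.asarray(X,float)+np.asarray(f["t"]); return np.array([f["fx"]*c[0]/c[2]+f["cx"],f["fy"]*c[1]/c[2]+f["cy"]])
def atz(f,u,v,z):
    R=np.asarray(f["R"]);C=-R.T@np.asarray(f["t"]); d=R.T@np.array([(u-f["cx"])/f["fx"],(v-f["cy"])/f["fy"],1]); return C+d*(z-C[2])/d[2]
E
python3 - <<'E'
from h import *
for c in("scene","top"):
    f=snap(c,c+"0",scale=1.4); print(c,f["fx"],np.round(-f["R"].T@f["t"]),np.round(f["R"],3).tolist())
print(r.observe())
E
```

```text
pics
scene 400.19615474374166 [901. 736. 751.] [[-0.879, 0.477, 0.002], [0.298, 0.552, -0.779], [-0.372, -0.684, -0.627]]
top 473.9974013439897 [ 403.   66. 1538.] [[-0.024, -1.0, 0.003], [-0.997, 0.024, -0.078], [0.078, -0.005, -0.997]]
{'clock': 0.1, 'joint_pos': array([ 1.10400893e+00,  5.33050926e-02,  1.61414181e+00, -8.27475034e-06,
        1.47598802e+00, -1.18998314e-01]), 'qvel': array([-0.00126357, -0.00097557, -0.00343105, -0.00020219,  0.00065032,
       -0.00047361]), 'effort': array([ 3.19439541e-04, -3.94908321e+01, -3.71362603e+01, -1.32690957e-04,
        3.90381902e-03,  6.35742445e-07]), 'position': array([212.78278866, 587.12295563, 255.18596222]), 'orientation': array([-0.40626007,  0.57954108,  0.40563899,  0.57839597]), 'ft_force': array([-0.05894325,  0.66380889, -0.0605424 ]), 'moment': array([ 0.00013774, -0.03431886,  0.01064796]), 'width': 85.45835459827553}
```

View pics/scene0.png

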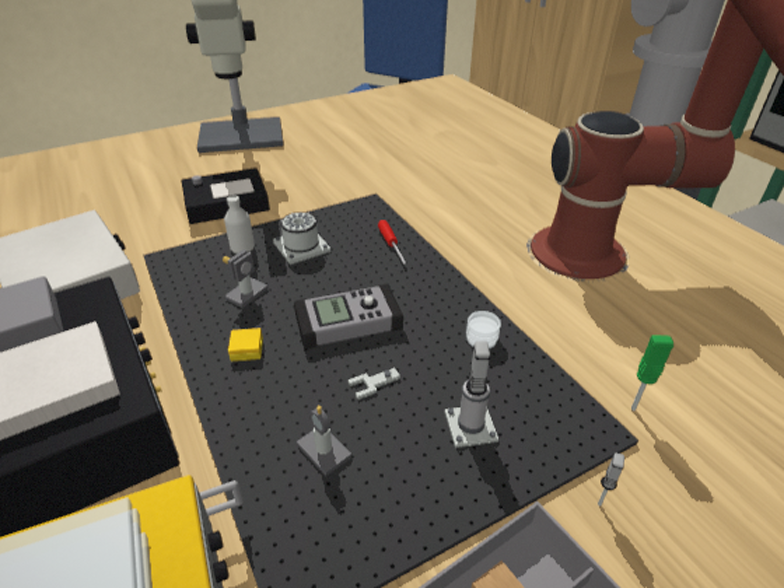

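View pics/top0.png

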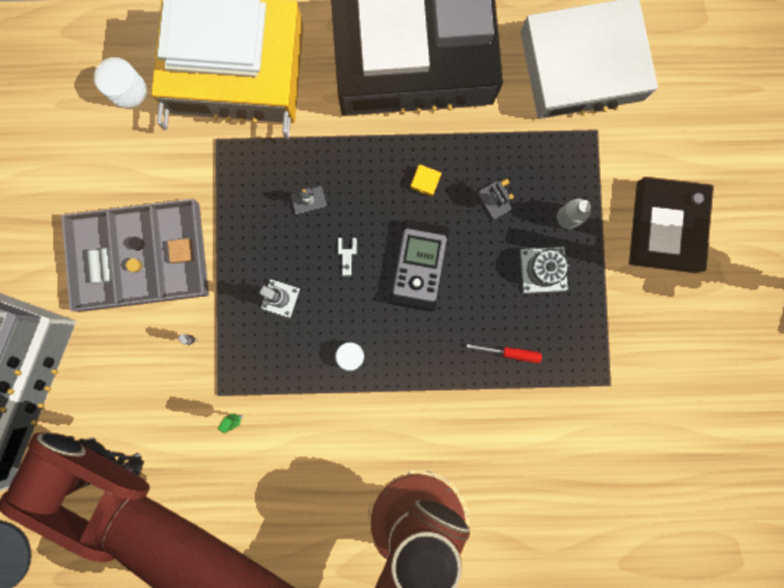

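In the scene picture (560 px scale = /1.4) there are three probe-like things: a grey one in the chamber tube (478,370), a green one (655,360), and a small grey one (613,470). The larger non-green one is the one in the chamber. The button is at about (369,300) scene and (416,283) top, and the magnet at (300,232) scene and (549,267) top. Next I'll confirm the probe in enlarged crops.

```bash
cat >> h.py <<'E'
def tiles(items,name,s=5):
    out=[]
    for im,(x0,y0,w,h) in items:
        t=cv2.resize(np.ascontiguousarray(im[y0:y0+h,x0:x0+w,::-1]),None,fx=s,fy=s,interpolation=cv2.INTER_CUBIC)
        for k in range(0,w,10):
            cv2.line(t,(k*s,0),(k*s,6),(0,255,255),1)
            if k%20==0: cv2.putText(t,str(x0+k),(k*s,17),0,.35,(0,255,255),1)
        for k in range(0,h,10):
            cv2.line(t,(0,k*s),(6,k*s),(0,255,255),1)
            if k%20==0: cv2.putText(t,str(y0+k),(8,k*s+4),0,.35,(0,255,255),1)
        out.append(t)
    n=len(out)//2
    cv2.imwrite('pics/'+name+'.png',np.vstack([np.hstack(out[:n]),np.hstack(out[n:])]))
def ld(n): return dict(np.load('pics/'+n+'.npz'))
E
python3 - <<'E'
from h import *
s=ld('scene0')['color'];t=ld('top0')['color']
tiles([(s,(312,235,52,78)),(s,(230,190,52,78)),(s,(188,135,52,78)),(t,(170,185,52,40)),(t,(272,180,52,40)),(t,(365,170,52,40))],'crop0')
E
```

```text
(no output)
```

View pics/crop0.png

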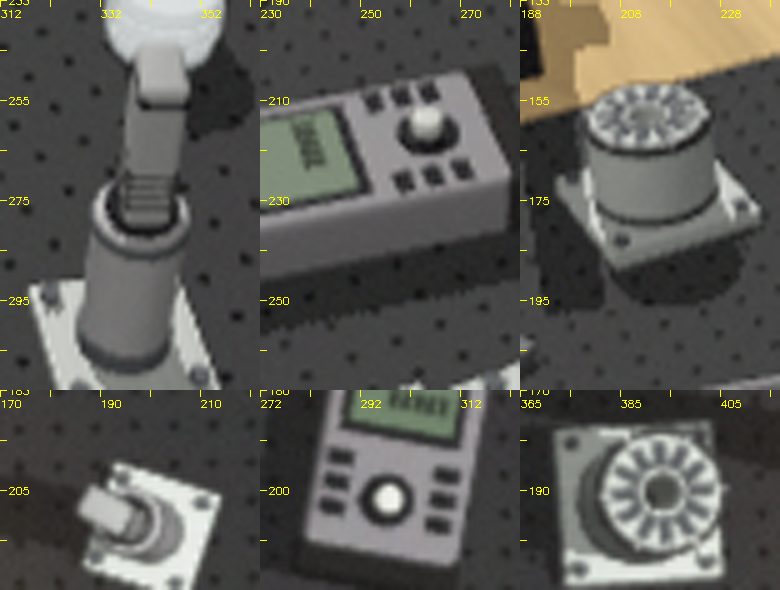

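```bash
cat > est.py <<'E'
from h import *
from scipy.optimize import least_squares
S=ld('scene0');T=ld('top0')
def both(s,t,z):
    a=atz(S,*s,z);b=atz(T,*t,z)
    X=least_squares(lambda X:np.r_[proj(S,X)-s,proj(T,X)-t],[*((a+b)/2)[:2],z]).x
    return a.round(1),b.round(1),X.round(1)
if __name__=='__main__':
    print('button',both((263.2,212),(297.4,201.4),63))
    print('bore',both((213.2,157.2),(393,189.8),82))
    print('handletop',both((312+163/5-.4,235+68/5-.4),(170+107/5-.4,185+118/5-.4),191))
    print('collar/mouth',both((312+140/5-.4,235+213/5-.4),(170+158/5-.4,185+(523-390)/5-.4),105))
    px=[(112,465),(220,493),(190,594),(85,567)]
    C=[atz(T,170+x/5-.4,185+(y-390)/5-.4,20)[:2] for x,y in px]; print('plate',np.round(C,1).tolist(),np.mean(C,0))
    px=[(92,485),(132,500),(124,531),(80,515)]
    C=[atz(T,170+x/5-.4,185+(y-390)/5-.4,191)[:2] for x,y in px]; print('handle',np.round(C,1).tolist(),np.mean(C,0))
E
python3 est.py
```

```text
button (array([536.4, -14.7,  63. ]), array([539.4, -10.2,  63. ]), array([538.8,  -9.9,  67.5]))
bore (array([ 562.5, -310.8,   82. ]), array([ 566.6, -305.8,   82. ]), array([ 565.4, -304.3,   86.5]))
handletop (array([513.8, 301.4, 191. ]), array([515.3, 300. , 191. ]), array([514.3, 300.9, 190.9]))
collar/mouth (array([514.3, 301. , 105. ]), array([512.7, 284.2, 105. ]), array([508.8, 290.2,  91.5]))
plate [[557.3, 326.2], [537.6, 257.1], [473.1, 277.2], [492.0, 344.2]] [515.00945964 301.16039723]
handle [[528.7, 308.5], [519.6, 285.8], [502.0, 290.5], [511.7, 315.4]] [515.48962404 300.04047599]
```

The crop confirms the larger grey probe is the one standing in the chamber. Both cameras agree on it (514.5, 300.5), with its yaw about −17°. For the button and bore they differ by about 5 mm, so I'll hover closed fingertips over the button and check.

```bash
cat >> h.py <<'E'
from scipy.spatial.transform import Rotation as Ro
def down(deg):
    a=np.radians(deg); z=np.array([np.cos(a),np.sin(a),0]); x=np.array([0,0,-1.]); return Ro.from_matrix(np.c_[x,np.cross(z,x),z]).as_quat()
def best(pos,deg):
    c=[(down(d),r.ik(pos,down(d))) for d in(deg,deg+180)]; c=[k for k in c if k[1] is not None]
    q0=r.observe()["joint_pos"]; return min(c,key=lambda k:abs(k[1]-q0).max())[0]
def st():
    o=r.observe(); print('t',round(o['clock'],2),'p',o['position'].round(2),'F',o['ft_force'].round(2),'w',round(o['width'],2),'q',o['joint_pos'].round(2)); return o
E
python3 - <<'E'
from h import *
r.clamp(20)
r.move_linear([213,587,300],feed=300)
q=best([538.5,-11.5,200],90); r.movep([538.5,-11.5,200],q); st()
r.move_linear([538.5,-11.5,105],feed=150); o=st(); print(Ro.from_quat(o['orientation']).as_matrix().round(3).tolist())
s=snap('scene','s1');t=snap('top','t1')
tip=o['position']+[0,0,-25]; print(proj(s,tip),proj(t,tip))
tiles([(s['color'],(235,170,75,60)),(s['color'],(235,170,75,60)),(t['color'],(260,170,75,60)),(t['color'],(260,170,75,60))],'crop1')
im=cv2.imread('pics/crop1.png'); cv2.imwrite('pics/crop1.png',im[:,:375])
E
```

```text
t 3.6 p [538.64 -10.86 200.13] F [ 0.23 -0.32  0.06] w -0.01 q [-0.16 -0.11  1.87  0.    1.38  1.41]
t 4.38 p [539.21 -11.49 105.9 ] F [ 0.07 -0.08  0.03] w 0.17 q [-0.16 -0.01  1.94  0.    1.21  1.41]
[[0.001, 1.0, 0.0], [-0.0, 0.0, -1.0], [-1.0, 0.001, 0.0]]
[262.65290424 207.81056787] [298.10770805 200.90928076]
```

View pics/crop1.png

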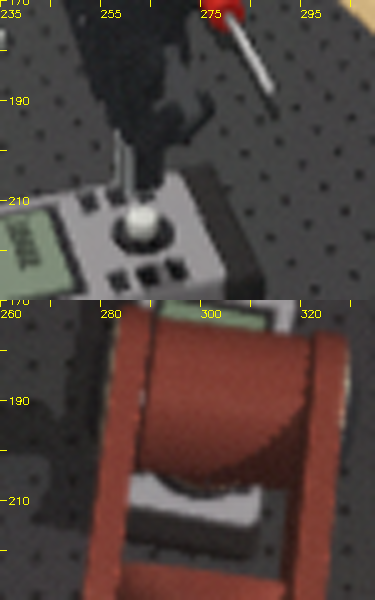

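Scene crop: the fingertips end at about (264,207), against a predicted (263,208), right over the cap at (263,211). The top view is blocked by the arm. Pressing now.

```bash
python3 - <<'E'
from h import *
x,y=537.7,-13
r.move_linear([x,y,91],feed=60); st()
for z in (88,86,84.5,83.5,82.5,81.5,80.5):
    r.move_linear([x,y,z],feed=30); r.hold(.1); o=st()
    if o['ft_force'][2]>11: break
snap('scene','s2')
r.hold(.3); o=st()
r.move_linear([x,y,110],feed=80); st()
E
```

```text
t 4.87 p [537.14 -13.01  90.23] F [-0.17 -0.34 -0.39] w -0.31 q [-0.16  0.01  1.95 -0.    1.18  1.41]
t 5.22 p [537.74 -12.97  88.08] F [ 0.12  0.08 -0.25] w -0.16 q [-0.16  0.01  1.95 -0.    1.18  1.41]
t 5.57 p [537.97 -13.01  86.34] F [0.07 0.6  3.13] w -0.07 q [-0.16  0.02  1.95  0.    1.17  1.41]
t 5.92 p [537.98 -13.03  84.77] F [0.33 0.41 3.83] w 0.07 q [-0.16  0.02  1.95  0.    1.17  1.41]
t 6.27 p [537.95 -13.01  83.71] F [0.41 0.34 3.65] w -0.08 q [-0.16  0.02  1.95  0.    1.17  1.41]
t 6.62 p [537.99 -13.03  83.02] F [-0.59  0.6   6.38] w 0.07 q [-0.16  0.02  1.95  0.    1.17  1.41]
t 6.97 p [538.06 -13.04  82.9 ] F [-2.95  0.22 11.26] w 0.01 q [-0.16  0.02  1.95 -0.    1.17  1.41]
t 7.32 p [538.07 -13.04  82.95] F [-3.93  0.52 11.57] w -0.16 q [-0.16  0.02  1.95 -0.    1.17  1.41]
t 7.83 p [537.48 -12.99 109.95] F [-0.38  0.4  -0.27] w 0.2 q [-0.16 -0.02  1.94 -0.    1.22  1.41]
```

The button bottomed out at 5.0 mm with 11 N and was released. Now the probe.

```bash
python3 - <<'E'
from h import *
x,y=514.5,300.5
r.move_linear([538,-13,270],feed=300); r.ungrasp()
q=best([x,y,270],-17); r.movep([x,y,270],q)
r.move_linear([x,y,162],feed=120); o=st(); r.hold(.2)
s=snap('scene','s3');t=snap('top','t3'); st()
tiles([(s['color'],(295,205,78,70)),(t['color'],(160,180,78,50))],'crop3',s=8) if 0 else None
a=cv2.resize(s['color'][205:285,290:370,::-1],None,fx=7,fy=7,interpolation=cv2.INTER_CUBIC)
cv2.imwrite('pics/crop3.png',a)
E
```

```text
t 11.54 p [515.16 300.75 163.13] F [ 0.76  0.99 -0.52] w 85.48 q [0.4  0.06 1.77 0.   1.31 0.7 ]
t 11.84 p [514.78 300.65 162.67] F [-0.02 -0.53 -0.34] w 85.44 q [0.4  0.06 1.77 0.   1.31 0.7 ]
```

View pics/crop3.png

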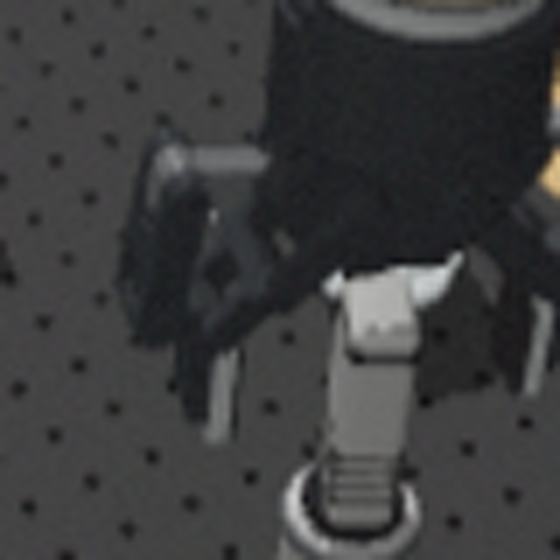

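The handle (x≈375) sits midway between the fingers (220 and 537). Clamp and lift.

```bash
python3 - <<'E'
from h import *
r.clamp(40); o=st()
x,y=514.5,300.5
r.move_linear([x,y,200],feed=60); st()
r.move_linear([x,y,300],feed=120); r.hold(.4); o=st()
s=snap('scene','s4');t=snap('top','t4')
for a in (0,131): print(proj(s,o['position']+[0,0,-6-131+a]))
a=cv2.resize(s['color'][130:260,290:390,::-1],None,fx=5,fy=5,interpolation=cv2.INTER_CUBIC)
cv2.imwrite('pics/crop4.png',a[:600])
E
```

```text
t 12.45 p [514.49 300.57 162.04] F [-0.22  0.3   0.9 ] w 19.3 q [0.4  0.06 1.77 0.   1.31 0.7 ]
t 13.23 p [514.31 300.44 199.77] F [ 0.92 -0.3  -0.97] w 19.51 q [ 0.4   0.02  1.74 -0.    1.38  0.7 ]
t 14.62 p [514.43 300.46 299.65] F [-0.19 -0.19 -0.54] w 19.46 q [ 0.4  -0.04  1.63 -0.    1.55  0.7 ]
[342.20254039 258.00299081]
[349.61620908 207.70937313]
```

View pics/crop4.png

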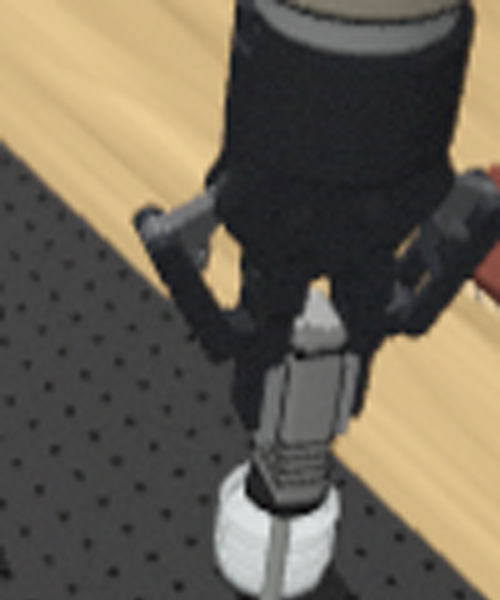

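Held (19.4 mm). Moving above the magnet, with the tip about 20 mm over its top.

```bash
python3 - <<'E'
from h import *
x,y=564.5,-308.
q=best([x,y,300],-17); r.movep([x,y,300],q)
r.move_linear([x,y,237],feed=80); r.hold(.4); o=st()
s=snap('scene','s5');t=snap('top','t5')
tip=o['position']+[0,0,-137]
print('tip',proj(s,tip),proj(t,tip),'collar',proj(s,tip+[0,0,80]))
for f,(x0,y0,x1,y1) in((s,(180,85,255,195)),(t,(355,150,430,225))):
    a=cv2.resize(f['color'][y0:y1,x0:x1,::-1],None,fx=5,fy=5,interpolation=cv2.INTER_CUBIC)
    for k in range(0,x1-x0,10): cv2.putText(a,str(x0+k),(k*5,10),0,.33,(0,255,255),1);cv2.line(a,(k*5,12),(k*5,16),(0,255,255),1)
    for k in range(10,y1-y0,10): cv2.putText(a,str(y0+k),(4,k*5+3),0,.33,(0,255,255),1)
    cv2.imwrite('pics/c5_%d.png'%x0,a)
b=np.zeros((550,750,3),np.uint8); b[:,:375]=cv2.imread('pics/c5_180.png'); b[:375,375:]=cv2.imread('pics/c5_355.png'); cv2.imwrite('pics/crop5.png',b)
E
```

```text
t 18.24 p [ 564.55 -308.07  237.24] F [ 0.73  1.28 -0.78] w 19.36 q [-0.62  0.11  1.59 -0.    1.45 -0.32]
tip [212.32581716 152.76781852] [395.26596291 189.73624181] collar [209.64044889 129.67412446]
```

View pics/crop5.png

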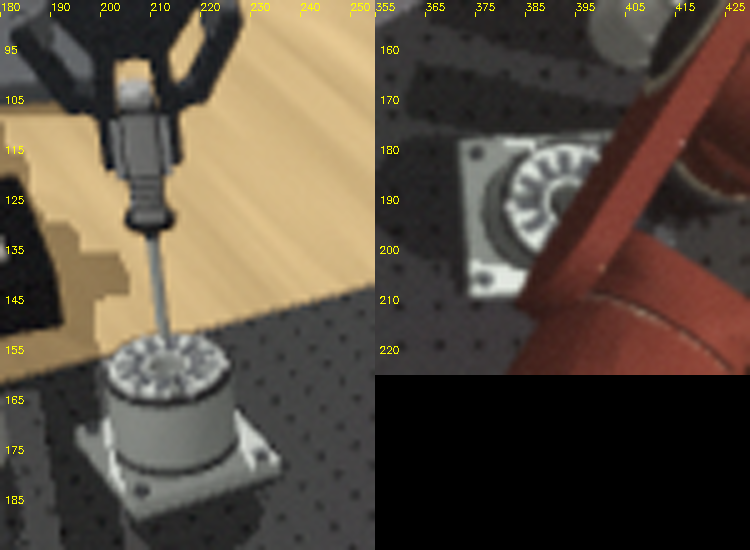

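Scene: collar at (209.6,128.2) and tip at about (212.8,152), against predicted (209.6,128.8) and (212.3,152.8). So the scene camera and the arm agree, and the probe hangs straight. The top view is half blocked. I'll refine the bore in the unobstructed first pictures with a model edge fit.

```bash
cat > fit.py <<'E'
from h import *
from scipy.ndimage import map_coordinates
from scipy.optimize import minimize
a=np.linspace(0,2*np.pi,120,endpoint=False); c=np.c_[np.cos(a),np.sin(a)]
e=np.linspace(-1,1,40); sq=np.vstack([np.c_[e,0*e-1],np.c_[e,0*e+1],np.c_[0*e-1,e],np.c_[0*e+1,e]])
def model(x,y,yaw,parts):
    P=[]
    for k in parts:
        if k=='rim': p=np.c_[40*c,0*a+82]
        if k=='bore': p=np.c_[12*c,0*a+82]
        if k=='plate': p=np.c_[50*sq@np.array([[np.cos(yaw),np.sin(yaw)],[-np.sin(yaw),np.cos(yaw)]]),np.full(160,22.)]
        P.append(p)
    return np.vstack(P)+[x,y,0]
for n in('scene0','top0'):
    f=ld(n); g=cv2.GaussianBlur(cv2.cvtColor(f['color'],cv2.COLOR_RGB2GRAY).astype(np.float32),(0,0),.7)
    G=np.hypot(cv2.Sobel(g,5,1,0),cv2.Sobel(g,5,0,1)); G=np.minimum(G,250)
    for parts in(['rim'],['bore'],['plate'],['rim','bore','plate']):
        def cost(v):
            P=model(*v,parts); C=P@f['R'].T+f['t']; u=f['fx']*C[:,0]/C[:,2]+f['cx'];w=f['fy']*C[:,1]/C[:,2]+f['cy']
            return -map_coordinates(G,[w,u],order=1).mean()
        rs=[minimize(cost,[564.5+dx,-308+dy,yw],method='Nelder-Mead',options=dict(initial_simplex=np.array([564.5+dx,-308+dy,yw])+np.array([[0,0,0],[4,0,0],[0,4,0],[0,0,.1]]))) for dx in(-4,4) for dy in(-4,4) for yw in(-.05,.05)]
        b=min(rs,key=lambda k:k.fun); print(n,parts,b.x.round(2),round(b.fun,1))
E
python3 fit.py
```

```text
scene0 ['rim'] [ 5.6432e+02 -3.1244e+02 -7.0000e-02] -190.7
scene0 ['bore'] [ 5.8685e+02 -2.7409e+02 -5.2000e-01] -174.6
scene0 ['plate'] [ 5.6754e+02 -2.9704e+02  4.0000e-02] -170.2
scene0 ['rim', 'bore', 'plate'] [ 5.6818e+02 -2.9773e+02  3.0000e-02] -134.6
top0 ['rim'] [ 5.6333e+02 -3.0709e+02  7.0000e-02] -196.9
top0 ['bore'] [ 5.6335e+02 -3.0755e+02 -2.0000e-02] -154.2
top0 ['plate'] [ 5.6647e+02 -3.0562e+02  2.0000e-02] -226.7
top0 ['rim', 'bore', 'plate'] [ 5.6586e+02 -3.0613e+02  3.0000e-02] -192.2
```

The top camera and the scene camera disagree mainly along the scene's depth direction, which could be a scene bias of about 0.7 px. I'll measure that bias on the held collar, whose position the arm gives.

```bash
python3 - <<'E'
from h import *
s=ld('s5'); tip=np.array([564.55,-308.07,237.24-137])
C=-s['R'].T@s['t']; d=(C-tip)[:2]; d/=np.linalg.norm(d); l=np.array([-d[1],d[0]])
g=cv2.cvtColor(s['color'],cv2.COLOR_RGB2GRAY).astype(int)
print('pred near bottom',proj(s,tip+[*(16*d),80]),'sides',proj(s,tip+[*(16*l),83]),proj(s,tip+[*(-16*l),83]))
print('cols 206,207,212,213 rows 122..138'); 
for c in(206,207,209,212,213): print(c,g[122:138,c])
print('cols 200..220'); 
for w in(127,128,129): print(w,g[w,200:220])
for w in(135,138,141,144,147,150,152,154): print(w,g[w,205:219],'pred',proj(s,tip+[0,0,80*(152.77-w)/23.1]).round(1))
print('bore0'); g0=cv2.cvtColor(ld('scene0')['color'],cv2.COLOR_RGB2GRAY).astype(int)
for w in range(149,170): print(w,g0[w,198:230])
print([proj(s,[564.5+dx*40,-308+dy*40,82]).round(1).tolist() for dx,dy in (d,-d,l,-l)])
E
```

```text
pred near bottom [209.93529573 132.20716195] sides [214.92050662 128.31035036] [204.13001495 129.23267656]
cols 206,207,212,213 rows 122..138
206 [ 69 100  77 120  94  69  72  52  30 137 182 190 189 187 187 186]
207 [ 77  91  85  96  78  95 111  77  25 101 176 192 191 189 189 187]
209 [ 74  91  75  90  81  92 106  75  34  30  54 135 160 160 168 171]
212 [ 79  83  74  68  73  85  93  61  21 132 177 185 186 177 157 151]
213 [179 179 164 132  88  54  39  24  27 162 186 184 186 188 189 191]
cols 200..220
127 [191 192 192 194 191  82  69  95  94  92  92  91  85  54  89 146 180 178
 176 178]
128 [188 189 191 192 172  47  72 111 108 106 105 102  93  39  56 141 180 180
 177 176]
129 [185 188 191 191 156  36  52  77  76  75  72  67  61  24  48 152 180 179
 179 177]
135 [186 187 189 189 160 130 114 177 188 186 185 185 186 184] pred [210.3 135.2]
138 [179 183 187 188 182 133 119 152 192 190 189 186 183 183] pred [210.6 138.2]
141 [126 180 182 184 184 147 125 121 188 190 191 190 187 187] pred [211.  141.2]
144 [170 184 182 182 181 159 131 113 169 188 187 188 189 190] pred [211.3 144.2]
147 [183 
[... 2520 characters left out ...]
9  43  48  51  54  50  52  46  42  39
  37  49  64  65  91  94 102  96  96  95  87  70  69  70]
166 [ 41  41  73  98 130 131 131 126 117 113  95  95  92  75  73  71  88  86
 100  99 102 100 107 103 102  98  95  96  91  61  52  71]
167 [ 40  43  73  92 130 131 131 134 135 133 127 126 125 117 117 114 118 115
 118 115 113 110 107 103 100  98  98  95  98 153  57  71]
168 [ 41  41  79 134 128 132 133 133 134 133 133 133 131 131 129 125 123 120
 117 114 113 110 106 103 100 101  97  95 102 179 126  69]
169 [ 57  62 127 191 128 132 134 135 134 134 132 132 133 131 128 126 122 119
 118 114 114 109 106 104  99  98  97  95 101 164 187 128]
[[213.7, 164.6], [212.2, 151.3], [225.7, 156.6], [200.1, 159.0]]
```

The scene camera and arm agree on the collar to within about 0.3 px. Scene puts the bore about 2.5 mm farther along its depth line and top about 2.2 mm nearer, so the current spot is the mean, well inside the 8 mm clearance. I'll lower slowly, watching force, and look.

```bash
python3 - <<'E'
from h import *
x,y=564.6,-308.
for z in(215,202,189):
    r.move_linear([x,y,z],feed=40); r.hold(.3); o=st(); print(o['moment'].round(3))
s=snap('scene','s6');t=snap('top','t6')
a=cv2.resize(s['color'][120:175,190:240,::-1],None,fx=10,fy=10,interpolation=cv2.INTER_CUBIC)
b=cv2.resize(t['color'][165:220,365:393,::-1],None,fx=10,fy=10,interpolation=cv2.INTER_CUBIC)
cv2.imwrite('pics/crop6.png',np.hstack([a,b]))
E
```

```text
t 19.34 p [ 564.75 -308.05  215.36] F [-0.73  0.55 -1.6 ] w 19.54 q [-0.61  0.12  1.61  0.    1.41 -0.32]
[ 0.019  0.022 -0.061]
t 20.12 p [ 564.74 -308.07  202.32] F [-0.24 -0.75 -1.52] w 19.44 q [-0.62  0.13  1.62  0.    1.39 -0.32]
[ 0.01  -0.05  -0.033]
t 20.89 p [ 564.73 -308.08  189.31] F [-0.2   0.25 -1.55] w 19.24 q [-0.62  0.14  1.63  0.    1.37 -0.32]
[-0.062 -0.05   0.005]
```

View pics/crop6.png

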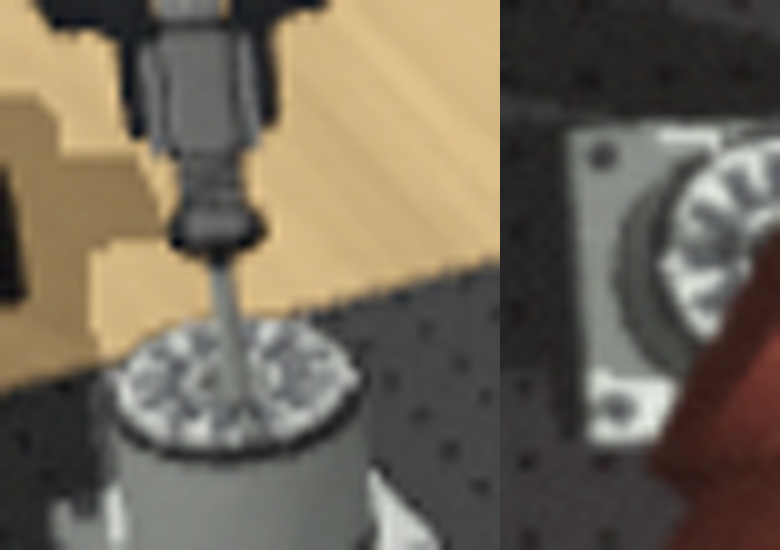

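Scene: the stem (col ≈213.3) enters the bore mouth, laterally centred, with no contact force or moment. One more check along the depth direction, using the plate corners and a joint fit of the rim and collar.

```bash
python3 - <<'E'
from h import *
from scipy.ndimage import map_coordinates
S=ld('scene0')
L,Rr,N=[atz(S,*p,22)[:2] for p in((195.2,170.2),(235.8,176.2),(207.2,185.6))]
print('L,R,N',L,Rr,N,'edges',np.linalg.norm(L-N),np.linalg.norm(Rr-N),'centre',(L+Rr)/2)
# 1D depth scans: rim near/far arcs in scene0, collar bottom near arc in s6; signed gradient along image rows
def scan(f,c0,rad,z,near,sign,ts=np.arange(-12,12.1,.5),half=.9):
    C=-f['R'].T@f['t']; d=(C-np.r_[c0,z])[:2]; d/=np.linalg.norm(d); l=np.array([-d[1],d[0]])
    g=cv2.GaussianBlur(cv2.cvtColor(f['color'],cv2.COLOR_RGB2GRAY).astype(np.float32),(0,0),.6); G=sign*cv2.Sobel(g,5,0,1)
    out=[]
    for t in ts:
        a=np.linspace(-half,half,61); P=np.array([np.r_[c0+t*d+rad*(near*np.cos(k)*d+np.sin(k)*l),z] for k in a if abs(np.sin(k))>(.35 if z>100 else 0)])
        uv=np.array([proj(f,p) for p in P]); out.append(map_coordinates(G,[uv[:,1],uv[:,0]],order=1).mean())
    i=int(np.argmax(out)); i=min(max(i,1),len(out)-2); p=np.polyfit(ts[i-1:i+2],out[i-1:i+2],2); return -p[1]/2/p[0]
c=np.array([564.7,-308.07])
print('rim near',scan(S,c,40,82,1,-1),'rim far (wood->face)',scan(S,c,40,82,-1,-1))
f=ld('s6'); print('s6 rim near',scan(f,c,40,82,1,-1))
print('collar s6',scan(f,c,16,189.31-137+80,1,1,half=1.1))
f=ld('s5'); print('collar s5',scan(f,c,16,237.24-137+80,1,1,half=1.1))
E
```

```text
L,R,N [ 613.57352334 -357.19218758] [ 510.49559811 -262.2209522 ] [ 609.68190291 -257.13531409] edges 100.13252539626562 99.31659869086003 centre [ 562.03456072 -309.70656989]
rim near -3.796599934444411 rim far (wood->face) -9.08544934683385
s6 rim near -3.9759183742986544
collar s6 -4.8627166297935345
collar s5 -4.760075160557555
```

The same edge method gives a bias of −4.8 mm on the collar (known pose) and −3.9 mm on the rim. The bore is therefore about 1 mm toward the camera from the probe, and the top camera agrees in direction. I'll make that small correction, settle and hand in.

```bash
python3 - <<'E'
from h import *
r.move_linear([565.0,-306.9,188.8],feed=15); r.hold(1.0); o=st(); print(o['moment'].round(3),abs(o['qvel']).max().round(4),Ro.from_quat(o['orientation']).as_matrix()[:,0].round(4))
job.close_job()
E
```

```text
t 22.24 p [ 564.99 -306.88  188.78] F [-0.21 -0.19 -0.55] w 19.27 q [-0.61  0.14  1.63 -0.    1.37 -0.32]
[-0.066 -0.037  0.015] 0.0015 [-1.e-04 -0.e+00 -1.e+00]
the job is handed in; nothing more can be done
```

I pressed the zero button fully down and released it while the probe stood in its chamber. I then moved the probe into the magnet's bore, and handed in at 22.2 s with the arm still holding it there.

- **Button:** it stopped at 5.0 mm of travel with about 11 N on it; I have no picture of it coming back up after release.
- **Probe:** I took the larger grey probe, the one in the chamber. I left the green one and the small grey one alone.
- **Final pose:** the tip is at about z = 51.8 mm by the arm's reading (target 52). The tool is vertical within 0.0001, and nothing was moving at the end.
- **Contact:** side force stayed below about 1 N and moments near zero while lowering, so there was no sign of touching the magnet.
- **Centring:** the two cameras disagreed on the bore by about 5 mm. The scene camera turned out to read about 4.8 mm off along its depth direction, measured on the held collar. After that, the estimates agreed to roughly 1–2 mm, so the stem should be centred to about that. The top camera could not confirm it because the arm blocked its view.

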